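# Hold the curing unit's lid half open

## Robot

A 6-joint arm with a two-finger parallel gripper is mounted at the origin on the work surface. World frame = base frame: x ahead of the robot, y to its left, z up, the work surface at z = 0. Lengths are in mm, angles in rad, forces in N, time in s.
With the tool pointing down it reaches from about 275 to 1000 mm from the base axis. Payload 8.4 kg.
Tool frame: the origin (TCP) lies midway between the tips of the shut fingers; the grasp point (between the pads) lies 19 mm behind it; z points along the fingers, y is the line along which they close (so a half turn about z gives the same grasp; the last joint's range is limited). The gripper opens to 85 mm and grips with 20 to 120 N. Pads are 22 mm wide; open, the fingers measure 114 mm over their backs; the gripper's body (76 mm by 85 mm) begins 54 mm behind the grasp point. The pads swing forward as they close: fully open they stand 13 mm farther back than shut.
Start: joints at [1.162, 0.353, 1.633, -0, 1.155, -0.002], TCP at [247.294, 573.998, 231.281] pointing down, gripper open.
Joint ranges: [-2.63, 2.63], [-0.92, 2.1], [0.06, 2.66], [-1.3, 4.44], [0, 2.69], [-3.02, 3.02]. Speed limits (rad/s): [2.22, 2.22, 2.79, 3.14, 3.14, 3.14].

## Interface

Orientations are given as [roll, pitch, yaw] about the fixed x, y, z axes, in that order (R = Rz(yaw) Ry(pitch) Rx(roll)).
In Python, from rig import monitor, imaging, r gives the robot as it stands.
- The arm moves only by the tool drive_tool, never from a script. Its argument "plan" is a list of rows, each an object of numbers: "x", "y", "z": the shift along the tool's x, y, z in units of 50 mm (1.0 is 50 mm); "ax", "ay", "az": the turn, a rotation vector about the tool's x, y, z in units of 6 degrees (1.0 is 6 degrees); "hand": the finger opening in mm, from 0 to 85.4. In form: [{"x": .., "y": .., "z": .., "ax": .., "ay": .., "az": .., "hand": ..}, ...]. A call has 1 to 8 rows; each row is the pose to reach, as a shift and turn from the pose commanded when the call began, along the tool's axes at that moment; what a row does not reach only later rows make up. A row lasts 1/10 s, in which the tool goes at most 50 mm and 8.59 degrees, less where a joint would pass 70% of its speed; a pose out of reach is approached as far as the arm can. A call with a gripper value outside its range is refused whole. The fingers move at their own pace and stop on an object; "grip_force" is the grip in N (left out, the last holds). Time passes only in rows, so rows that repeat a pose let the fingers close. It gives the time, the measured TCP pose, the force, the opening and the grip force at its end, in the units of the state.
- monitor.sense(): the state, without advancing time (a new reading comes with each control period).
- imaging.grab_frame(name): name is "scene" or "top" or "wrist"; returns the picture (384x512x3 uint8, red, green, blue); there is no depth.
- imaging.camera_info(name): a dict with "mtx" (3x3 intrinsics, pixels), "R" (3x3) and "t" (3): a world point X has camera coordinates R X + t. Camera axes: x right, y down, z forward; pixel columns grow to the right and rows downward; lengths in mm; the calibration is good to about 2 mm. The wrist camera is an equidistant fisheye: a pixel r from the principal point sees the ray r / f radians off the axis. A picture is of the moment at which its call begins: read the wrist's pose just before it. camera_info takes no time and is no camera call; for the wrist camera it gives the pose at the moment of the call.
- r.sign_off(): hands the job in; it is judged then, once.
The state is a dict: "clock": time; "qpos": joint angles; "qvel": joint speeds; "joint_efforts": joint torques, N m; "eef_pos": TCP position; "tcp_rot": TCP orientation; "contact_force": force on the tool from outside, world axes, zero at the start; "wrist_torque": the same for the moment, N m; "opening": opening from 0.0 (shut) to 1.0 (fully open); "grasp_force": force on a finger pad.
Only numpy, scipy, OpenCV 4.12 (cv2) and the standard library are available. Lean on these libraries where they do the work, as an engineer would, in place of code of your own. Each camera call takes 0.05 s, during which the arm holds its last target. There are 200 camera calls.

## Task

The ring patterns in the UV curing unit are to be taken out: first turn the timer knob on its deck anticlockwise all the way back to its stop (off) with the lid still shut, then raise the lid to 45 degrees, so that I can reach in with tweezers while the tinted window still shades the patterns from the bench lamp. The lid falls shut by itself: do not let it drop, and finish still holding it with the gripper at 45 degrees. Leave the bottle, jar, file and steel block where they are.

Things in the scene. Friction and masses are not known exactly. Their poses are not given: they have to be found in the camera images.
- uvbox: UV curing unit: white box 220 deep (x) by 360 wide (y) by 125 mm high, fixed on the bench. Origin: centre of its underside. x points from its front (nearest the robot) to its back, y to its left, z up. The chamber with the lid takes the left 230 mm; the right 130 mm is a flat grey console deck, 125 mm above the bench, with the timer knob. Its front is the plane x = -110 mm
- timer (a joint): timer, rad: 0 = off, at its anticlockwise stop (seen from above), knob bar square to the unit's front and its white pointer towards the back; grows as the knob is turned clockwise, up to 4.7. It is found somewhere between 0.7 and 1.35 and stays where it is left; turning it takes about 0.03 N m
- timer_grip (a point): Point on the upright axis of the timer knob at gripping height, 35 mm above the deck, 9 mm below the knob's top. The knob: black upright bar 42 long, 14 thick, 32 mm high on a round skirt 44 mm across. The point turns with the knob: x along the bar towards its pointer end, z up. Its axis is 67 mm from the side of the lid, whose top is 19 mm above the deck
- lid (a joint): lid hinge, rad: 0 = shut, grows as the front of the lid rises; 0.785 = 45 degrees; a check stops it at 1.4. The lid always falls shut when released. It weighs roughly 0.5 kg; about 2 to 3 N upward at the grip lifts it
- lid_hinge (a point): Point on the lid's hinge axis, straight behind the grip, at the rear of the unit, 130 mm above the bench; the axis is level, along the unit's y. The point's axes turn with the lid: x from grip to hinge, y along the hinge axis, z out of the lid's top. The lid, a white frame with a tinted window, is 217 deep by 230 wide by 19 mm thick
- lid_grip (a point): Middle of the black grip standing out level from the middle of the lid's front edge: 36 mm wide (along the hinge axis), 14 thick, 48 long. The point is 254 mm ahead of the hinge axis, 5 mm above it when shut, 27 mm from the lid's edge. Pinched by its two sides, it can swing between the fingers as the lid rises. Free space below, down to the bench. Axes as lid_hinge
- dispenser: pump bottle, 62 mm across, 159 mm high, loose bystander to the right of the unit; origin at the centre of its foot
- jar: small white jar with a grey cap, 44 mm across, 75 mm high, loose bystander to the left of the unit's front; origin at the centre of its foot
- file: flat hand file with a wooden handle, 265 mm long along its x (tip at +153, handle end at -110 mm), 25 mm high, lying loose to the left of the unit; origin underneath it
- anvil: plain steel bench block 65 by 65 by 20 mm, loose bystander in front of the console; origin at the centre of its underside

How it is judged (in metres and radians):
On the way, in this order (a step that is already met when the one before it is completed fails the run):
1. the timer is turned back to off with the lid still shut (value of joint timer below 0.12 rad and value of joint lid below 0.06 rad), for 0.2 s.
2. the lid is raised to 45 degrees and carried by the gripper's fingers (value of joint lid between 0.681 and 0.89 rad and contact force between the fingers and lid above 0.5 N), for 0.2 s.
At the end, for the whole second after the job is handed in: Timer off (within 0.12 rad of its stop), lid held still at 45 degrees (39 to 51) by the gripper's fingers, no loose thing propping it, and the four bystanders within 30 mm of where they stood (all of step 2 and value of joint timer below 0.12 rad and velocity of joint lid between -0.1 and 0.1 rad/s and contact force between lid and dispenser below 0.2 N and contact force between lid and jar below 0.2 N and contact force between lid and file below 0.2 N and contact force between lid and anvil below 0.2 N and distance of each of dispenser, jar, file, anvil from where it was at the start of the episode below 0.03 m); the arm keeps its last pose, push and grip.
It fails at once if the lid is opened while the timer is still running (value of joint lid above 0.12 rad and value of joint timer above 0.15 rad).
It fails at once if the lid is dropped (it falls faster than 1.2 rad/s) (velocity of joint lid below -1.2 rad/s).
It fails at once if a bystander is knocked away by more than 30 mm (distance of any of dispenser, jar, file, anvil from where it was at the start of the episode above 0.03 m).
It fails at once if the pump bottle or the jar is tipped (angle between any of dispenser, jar's own z axis and vertical above 0.35 rad).
It also fails if it takes over 51 s, if anything falls off the work surface, if the arm or the gripper's body presses on something with over 40 N, if the wrist force passes 120 N, or if a joint passes its speed limit or range.

## Working session

There is one attempt and no reset: what is moved stays moved. The work goes in short steps, Python scripts to look and compute and a tool call to move; the robot and the scene stay as the last step left them, time stands still between calls to the robot, and variables do not carry over. Pictures are saved under pics/ and viewed, at most 10 in all, crops included, and the job is handed in when it is done.

Besides the shell and the picture viewer there is one more tool, called after "Call:" as name(argument=value, ...) on one line, values as JSON. drive_tool: Moves the arm, as the interface text tells. Its arguments: {"type":"object","properties":{"plan":{"type":"array","items":{"type":"object","properties":{"x":{"type":"number"},"y":{"type":"number"},"z":{"type":"number"},"ax":{"type":"number"},"ay":{"type":"number"},"az":{"type":"number"},"hand":{"type":"number"}}}},"grip_force":{"type":"number"}},"required":["plan"]}

```bash
mkdir -p pics; ls; python3 - <<'E'
from rig import monitor, imaging, r
import cv2
print(monitor.sense())
for n in ("scene","top"):
    im=imaging.grab_frame(n); cv2.imwrite(f"pics/{n}0.png",im[:,:,::-1]); i=imaging.camera_info(n); print(n,i)
E
```

```text
pics
{'clock': 0.0, 'qpos': array([ 1.16161455e+00,  3.53633351e-01,  1.63417006e+00,  3.44942153e-07,
        1.15522297e+00, -2.38856613e-03]), 'qvel': array([-0.00202254, -0.00064293,  0.00143189, -0.00048439,  0.00067168,
        0.00106163]), 'joint_efforts': array([-6.17397154e-05, -6.05242538e+01, -3.42076313e+01,  7.11045891e-05,
        9.26282723e-03,  9.54760111e-07]), 'eef_pos': array([247.0840173 , 573.53644862, 230.55556526]), 'tcp_rot': array([-3.14015893e+00, -3.73993463e-06,  2.73479930e+00]), 'contact_force': array([ 0.60443166, -0.09952421,  0.60359379]), 'wrist_torque': array([-0.03695654,  0.01580797, -0.00394992]), 'grasp_force': 0.0, 'opening': 1.0024914294446774}
scene {'mtx': array([[364.73496233,   0.        , 258.15438712],
       [  0.        , 364.73496233, 187.17881133],
       [  0.        ,   0.        ,   1.        ]]), 'R': array([[-0.28312101,  0.95903621, -0.00959345],
       [ 0.59739712,  0.16851713, -0.78403996],
       [-0.75030606, -0.22770928, -0.62063621]]), 't': array([ 121.25994053, -239.52028245, 1463.68574789])}
top {'mtx': array([[493.09646355,   0.        , 250.19486312],
       [  0.        , 493.09646355, 195.8378818 ],
       [  0.        ,   0.        ,   1.        ]]), 'R': array([[-9.00950754e-03, -9.99955979e-01, -2.62075661e-03],
       [-9.80988997e-01,  9.34664182e-03, -1.93838150e-01],
       [ 1.93854112e-01,  8.24547125e-04, -9.81030022e-01]]), 't': array([  40.95504867,  551.58368847, 1447.98042876])}
```

View pics/scene0.png

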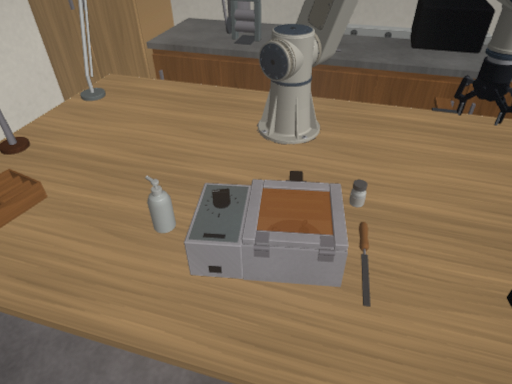

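View pics/top0.png

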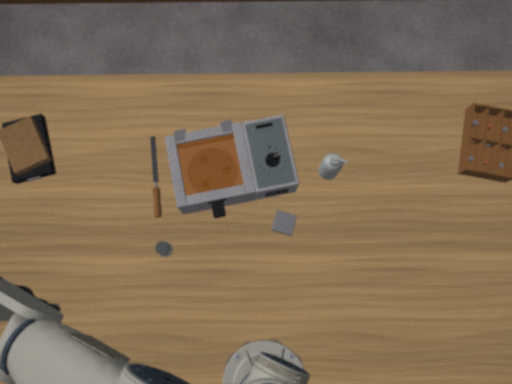

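The scene view looks from behind the unit: the knob is at (221,198), the grip at (296,177). In the top view the knob is at about (272,160), the grip at (218,208), the jar at (163,248), the block at (284,222) and the bottle at (331,165). I'll enlarge the top view and measure.

```bash
cat > h.py <<'E'
import numpy as np, cv2
from rig import monitor, imaging, r
def ray(n,u,v):
    i=imaging.camera_info(n); R,t=i["R"],i["t"]
    d=R.T@np.linalg.solve(i["mtx"],[u,v,1.]); return -R.T@t, d/np.linalg.norm(d)
def plane(n,u,v,z):
    c,d=ray(n,u,v); return c+d*(z-c[2])/d[2]
def tri(a,b):
    (c1,d1),(c2,d2)=ray(*a),ray(*b)
    s=np.linalg.lstsq(np.c_[d1,-d2],c2-c1,rcond=None)[0]
    p,q=c1+s[0]*d1,c2+s[1]*d2; return (p+q)/2,np.linalg.norm(p-q)
E
python3 - <<'E'
from h import *
T=cv2.imread("pics/top0.png"); S=cv2.imread("pics/scene0.png")
a=cv2.resize(T[105:245,145:305],(800,700)[:2],interpolation=cv2.INTER_CUBIC)[:600]
cv2.imwrite("pics/topz.png",a)
cv2.imwrite("pics/scz.png",cv2.resize(S[160:285,180:360],(800,556),interpolation=cv2.INTER_CUBIC))
for nm,I,(u0,v0,u1,v1) in (("top",T,(205,112,300,222)),("scene",S,(185,165,350,285))):
    m=np.zeros(I.shape[:2],np.uint8); m[v0:v1,u0:u1]=(I[v0:v1,u0:u1].max(2)<60)
    n,l,st,ce=cv2.connectedComponentsWithStats(m)
    for k in range(1,n):
        if st[k,4]>12: print(nm,st[k],ce[k].round(1),cv2.minAreaRect(np.argwhere(l==k)[:,::-1].astype(np.float32)))
E
```

```text
top [256 123  16   6  50] [263.6 125.2] ((263.5480041503906, 125.26399230957031), (3.04105281829834, 15.473592758178711), 79.69515228271484)
top [266 153  14  14 153] [272.2 159.6] ((272.5, 159.5), (13.0, 13.0), 90.0)
top [266 188  23   8  83] [277.  191.9] ((276.9853515625, 191.93170166015625), (3.631838083267212, 22.768829345703125), 77.90524291992188)
top [208 199  19  18 200] [217.9 207.2] ((218.4853515625, 207.9316864013672), (15.994054794311523, 18.438562393188477), 77.90524291992188)
scene [290 171  12  10 109] [295.5 175.8] ((295.5, 175.5), (9.0, 11.0), 90.0)
scene [212 189  18  19 280] [221.1 198.2] ((220.86138916015625, 198.11386108398438), (18.308683395385742, 16.61712074279785), 84.2894058227539)
scene [203 233  22   5  73] [213.9 235.3] ((213.5818634033203, 235.2721405029297), (21.02000617980957, 3.3924691677093506), 3.814074993133545)
scene [209 266  12   6  64] [214.4 268.7] ((214.5, 268.5), (5.0, 11.0), 90.0)
```

View pics/topz.png

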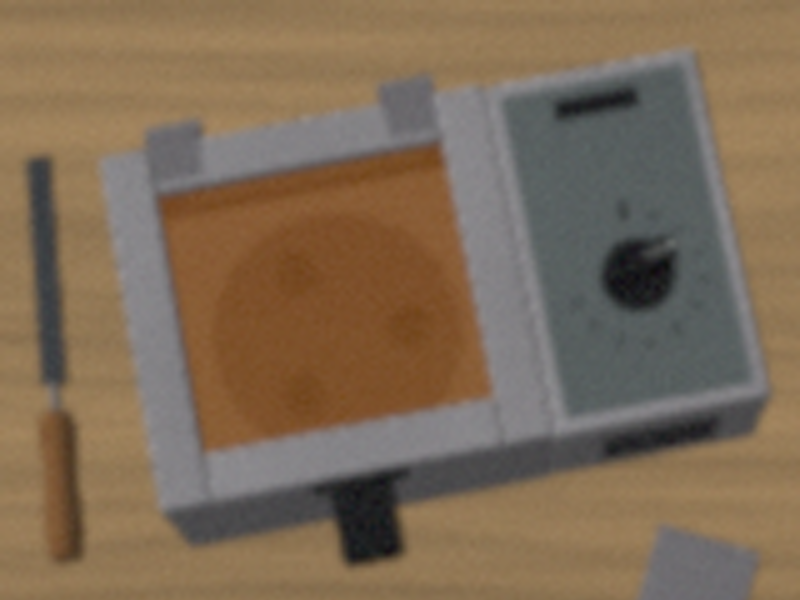

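View pics/scz.png

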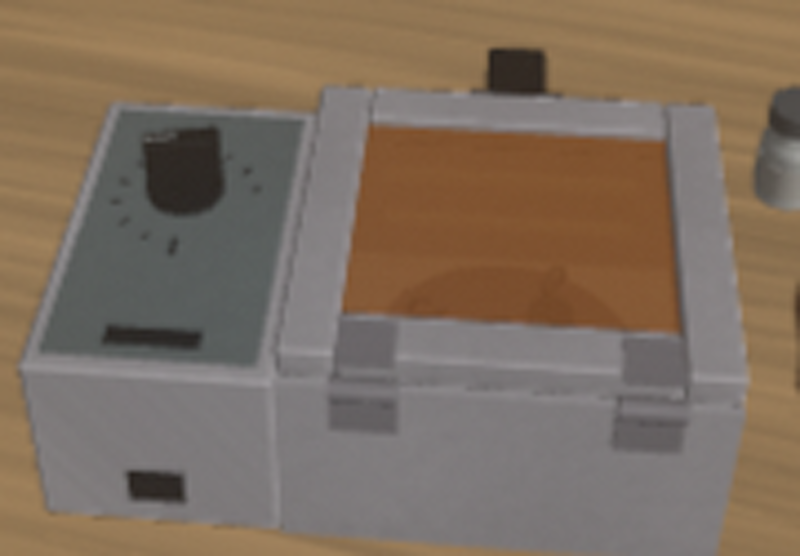

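The unit is turned slightly: deck corners in the enlarged top crop are at (692,52), (768,392), (550,432), and lid corners at (102,158), (162,508). The pointer end of the bar is at (672,242), i.e. the knob is turned clockwise to the right. The grip's front end is at (345–402, 555).

```bash
python3 - <<'E'
from h import *
Z=lambda u,v,z: plane("top",145+u/5-.4,105+v/5-.4,z)
np.set_printoptions(precision=1,suppress=True)
br,fr,fl,bl=Z(692,52,125),Z(768,392,125),Z(550,432,125),Z(488,88,125)
lb,lf=Z(102,158,144),Z(162,508,144)
lfr=Z(500,440,144)
yaw=lambda d:np.arctan2(d[1],d[0])
print("corners",br,fr,fl,bl,lb,lf,lfr)
print("yaws x-dir",yaw(br-fr),yaw(bl-fl),yaw(lb-lf)," y-dir",yaw(fl-fr)-np.pi/2,yaw(bl-br)-np.pi/2,yaw(lf-lfr)-np.pi/2)
print("sizes",np.linalg.norm(br-fr),np.linalg.norm(fl-fr),np.linalg.norm(lb-lf))
print("scene deck corners", [plane("scene",180+u/4.444-.4,160+v/4.444-.4,125) for u,v in ((25,368),(115,103),(275,380))])
print("knob skirt c (z133)",Z(638,272,130), "scene skirt", plane("scene",180+184/4.444-.4,160+185/4.444-.4,127))
print("pointer tip z169",Z(674,240,169), plane("scene",180+160/4.444,160+137/4.444,169))
print("bar right top scene", [plane("scene",180+u/4.444-.4,160+v/4.444-.4,169) for u,v in ((142,137),(148,150),(218,127),(222,140))])
for z in (128,142): print("grip front",Z(345,562,z),Z(402,552,z))
print("grip scene",[plane("scene",180+u/4.444-.4,160+v/4.444-.4,142) for u,v in ((489,48),(545,50))])
c=cv2.moments; print("jar top",plane("top",163.5,248,75),"anvil",plane("top",284,222,20),"bottle",plane("scene",163,228,0), "handle end",Z(65,560,20))
E
```

```text
corners [783.8 -64.7 125. ] [ 574.7 -104.4  125. ] [552.1  22.9 125. ] [762.4  57.6 125. ] [714.7 283.9 144. ] [506.1 244.6 144. ] [543.8  51.7 144. ]
yaws x-dir 0.18763183377940534 0.1639638329139026 0.18618251276411776  y-dir 0.17565749641683492 0.1734519588929675 0.19308288310290966
sizes 212.85724618218973 129.26852489495462 212.35735377332182
scene deck corners [array([787.5, -61.4, 125. ]), array([ 574.3, -103. ,  125. ]), array([760.8,  61.2, 125. ])]
knob skirt c (z133) [646.4 -29.7 130. ] scene skirt [636.4 -34.5 127. ]
pointer tip z169 [654.4 -48.8 169. ] [648.6 -39.4 169. ]
bar right top scene [array([650.1, -50.4, 169. ]), array([659.6, -43. , 169. ]), array([630.6, -13.5, 169. ]), array([640.7,  -7.5, 169. ])]
grip front [476.4 141.3 128. ] [481.9 108.6 128. ]
grip front [474.3 140.3 142. ] [479.7 107.9 142. ]
grip scene [array([481.1, 106.1, 142. ]), array([473.9, 139.4, 142. ])]
jar top [393.8 292.3  75. ] anvil [475.4 -67.6  20. ] bottle [ 652.3 -212.     0. ] handle end [496.  322.8  20. ]
```

The sizes check out: deck 129 by 213 mm, grip 33 mm wide, and the bar's top at (645,-28). The unit's yaw is about 0.184. The bar angle is about -1.084, so the timer is at about 1.27, which fits the stated range. I'll work out the first move, to above the knob.

```bash
cat >> h.py <<'E'
from scipy.spatial.transform import Rotation as Ro
def go(p,yaw,tilt=0):
    """shift/turn in move units from the present pose to TCP p, tool down at yaw"""
    s=monitor.sense(); R=Ro.from_euler("xyz",s["tcp_rot"]); T=Ro.from_euler("xyz",[np.pi,0,yaw])
    print("pose",s["eef_pos"].round(1),s["tcp_rot"].round(3),"q",s["qpos"].round(2),"t",s["clock"].round(2),
     "\nshift",(R.inv().apply(np.array(p)-s["eef_pos"])/50).round(3),"turn",((R.inv()*T).as_rotvec()/np.radians(6)).round(3))
E
python3 -c "
from h import *
go([645,-28,250],2.058)"
```

```text
Traceback (most recent call last):
  File "h.py", line 16, in go
    print("pose",s["eef_pos"].round(1),s["tcp_rot"].round(3),"q",s["qpos"].round(2),"t",s["clock"].round(2),
                                                                                        ^^^^^^^^^^^^^^^^
AttributeError: 'float' object has no attribute 'round'
```

```bash
sed -i 's/s\["clock"\].round(2)/round(s["clock"],2)/' h.py
python3 -c "
from h import *
go([645,-28,250],2.058)"
```

```text
pose [247.1 573.6 230.6] [-3.14  -0.     2.735] q [ 1.16  0.35  1.63  0.    1.16 -0.  ] t 0.1 
shift [-12.069  -7.902  -0.378] turn [-1.200e-02  4.000e-03  6.463e+00]
```

Call:
drive_tool(plan=[{"x":-1,"y":-0.65,"z":-0.4,"az":0.5,"hand":85},{"x":-1.9,"y":-1.25,"z":-0.4,"az":1,"hand":85},{"x":-2.7,"y":-1.77,"z":-0.4,"az":1.5,"hand":85},{"x":-3.5,"y":-2.3,"z":-0.4,"az":2,"hand":85},{"x":-4.3,"y":-2.8,"z":-0.4,"az":2.5,"hand":80},{"x":-5.1,"y":-3.35,"z":-0.4,"az":3,"hand":70},{"x":-5.9,"y":-3.87,"z":-0.4,"az":3.5,"hand":60},{"x":-6.7,"y":-4.4,"z":-0.4,"az":4,"hand":60}], grip_force=40)

```text
invalid input
```

```bash
python3 -c "
from h import *
go([645,-28,250],2.058)"
```

```text
pose [247.1 573.6 230.6] [-3.14  -0.     2.735] q [ 1.16  0.35  1.63  0.    1.16 -0.  ] t 0.1 
shift [-12.069  -7.902  -0.378] turn [-1.200e-02  4.000e-03  6.463e+00]
```

Call:
drive_tool(plan=[{"x":-1,"y":-0.65,"z":-0.4,"ax":0,"ay":0,"az":0.5,"hand":85},{"x":-1.8,"y":-1.2,"z":-0.4,"ax":0,"ay":0,"az":1,"hand":85},{"x":-2.6,"y":-1.7,"z":-0.4,"ax":0,"ay":0,"az":1.5,"hand":85},{"x":-3.4,"y":-2.2,"z":-0.4,"ax":0,"ay":0,"az":2,"hand":85},{"x":-4.2,"y":-2.75,"z":-0.4,"ax":0,"ay":0,"az":2.5,"hand":80},{"x":-5.0,"y":-3.3,"z":-0.4,"ax":0,"ay":0,"az":3,"hand":70},{"x":-5.8,"y":-3.8,"z":-0.4,"ax":0,"ay":0,"az":3.5,"hand":60},{"x":-6.6,"y":-4.35,"z":-0.4,"ax":0,"ay":0,"az":4,"hand":60}], grip_force=40)

```text
clock: 0.9
eef_pos: [465.1, 241.8, 251.2]
tcp_rot: [3.142, 0.0, 2.314]
contact_force: [1.2, 0.0, -0.2]
opening: 0.701
grasp_force: 0.0
```

```bash
python3 -c "
from h import *
go([645,-28,230],2.058)"
```

```text
pose [465.1 241.8 251.2] [3.142 0.    2.314] q [ 0.48  0.18  1.83 -0.    1.14 -0.27] t 0.9 
shift [-6.408 -1.     0.424] turn [0.    0.    2.443]
```

Call:
drive_tool(plan=[{"x":-1,"y":-0.15,"z":0.05,"ax":0,"ay":0,"az":0.4,"hand":60},{"x":-2,"y":-0.3,"z":0.1,"ax":0,"ay":0,"az":0.8,"hand":60},{"x":-3,"y":-0.45,"z":0.2,"ax":0,"ay":0,"az":1.2,"hand":60},{"x":-4,"y":-0.6,"z":0.25,"ax":0,"ay":0,"az":1.6,"hand":60},{"x":-5,"y":-0.8,"z":0.3,"ax":0,"ay":0,"az":2,"hand":60},{"x":-5.8,"y":-0.9,"z":0.4,"ax":0,"ay":0,"az":2.3,"hand":60},{"x":-6.2,"y":-0.95,"z":0.4,"ax":0,"ay":0,"az":2.44,"hand":60},{"x":-6.2,"y":-0.95,"z":0.4,"ax":0,"ay":0,"az":2.44,"hand":60}])

```text
clock: 1.7
eef_pos: [640.4, -18.5, 230.5]
tcp_rot: [-3.141, -0.0, 2.057]
contact_force: [0.2, -0.0, 0.2]
opening: 0.703
grasp_force: 0.0
```

```bash
python3 - <<'E'
from h import *
go([645,-28,180],2.058)
im=imaging.grab_frame("wrist")[:,:,::-1]; i=imaging.camera_info("wrist"); print(i)
cv2.imwrite("pics/w1.png",im)
E
```

```text
pose [640.4 -18.5 230.5] [-3.141 -0.     2.057] q [-0.03  0.38  1.6  -0.    1.17 -0.52] t 1.7 
shift [-0.211 -0.007  1.011] turn [-0.006 -0.001 -0.005]
{'mtx': array([[297.31863964,   0.        , 256.11254872],
       [  0.        , 297.31863964, 193.92254416],
       [  0.        ,   0.        ,   1.        ]]), 'R': array([[ 0.88329234,  0.46882026, -0.00148295],
       [ 0.45180127, -0.85037417,  0.26970239],
       [ 0.12518089, -0.23889605, -0.96294258]]), 't': array([-557.63764374, -337.40516417,  294.46184154])}
```

View pics/w1.png

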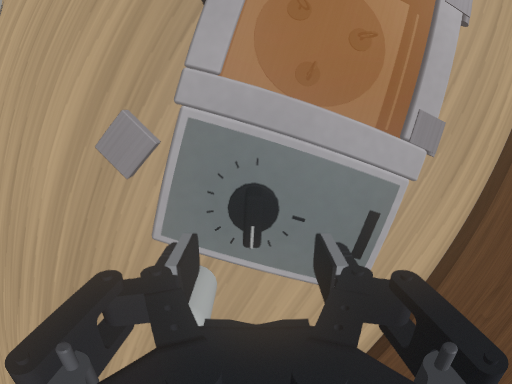

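The wrist view shows the knob's skirt centred at about (253,207). The bar runs vertically to its end at (252,247), with the white pointer at x≈252, so it is nearly aligned with the fingers. The bottle is behind the gripper at (205,295), clear of it.

```bash
cat >> h.py <<'E'
def wplane(u,v,z,i=None):
    i=i or imaging.camera_info("wrist"); f=i["mtx"][0,0]; a=np.array([u-i["mtx"][0,2],v-i["mtx"][1,2]]); rr=np.hypot(*a); th=rr/f
    d=i["R"].T@np.r_[a/rr*np.sin(th),np.cos(th)]; c=-i["R"].T@i["t"]; return c+d*(z-c[2])/d[2]
E
python3 - <<'E'
from h import *
np.set_printoptions(precision=1,suppress=True)
I=cv2.imread("pics/w1.png"); h=cv2.cvtColor(I,cv2.COLOR_BGR2GRAY)
m=np.zeros_like(h); m[175:255,218:285]=h[175:255,218:285]<55
n,l,st,ce=cv2.connectedComponentsWithStats(m); k=1+st[1:,4].argmax(); print(st[k],ce[k])
for v in range(178,252,5):
    x=np.where(m[v])[0]; print(v,x.min() if len(x) else 0,x.max() if len(x) else 0,end="; ")
print()
print("skirt l/r edges",wplane(228,207,137),wplane(279,207,137),"c",wplane(253.5,207,137), "skirt top",wplane(253,182,137))
a,b=wplane(252,228,169),wplane(252,247,169); print("pointer",a,b,np.arctan2(*(b-a)[1::-1]))
# deck corners: front-left seam, right edges
p=[wplane(u,v,125) for u,v in((155,237),(187,110),(408,181),(372,290))]; print(p)
p1=[wplane(u,v,144) for u,v in((178,98),(422,178))]; print("lid right",p1,np.arctan2(*(p1[1]-p1[0])[1::-1]))
E
```

```text
[ 228  183   51   64 2093] [252.8 210.2]
178 0 0; 183 254 254; 188 238 267; 193 233 273; 198 230 276; 203 229 277; 208 228 277; 213 229 277; 218 231 275; 223 234 272; 228 218 267; 233 243 260; 238 233 260; 243 243 259; 248 0 0; 
skirt l/r edges [623.4 -35.  137. ] [661.2 -14.9 137. ] c [642.3 -24.9 137. ] skirt top [631.9  -6.1 137. ]
pointer [644.4 -30.6 169. ] [651.7 -44.5 169. ] -1.0878431572592464
[array([575.5, -99.6, 125. ]), array([554.8,  20.6, 125. ]), array([760.7,  61.3, 125. ]), array([797.8, -52.5, 125. ])]
lid right [array([548. ,  27.8, 144. ]), array([760.5,  69.5, 144. ])] 0.19368775400615612
```

Call:
drive_tool(plan=[{"x":-0.15,"y":-0.03,"z":0,"ax":0,"ay":0,"az":0,"hand":60},{"x":-0.15,"y":-0.03,"z":0.5,"ax":0,"ay":0,"az":0,"hand":60},{"x":-0.15,"y":-0.03,"z":1.0,"ax":0,"ay":0,"az":0,"hand":50},{"x":-0.15,"y":-0.03,"z":1.4,"ax":0,"ay":0,"az":0,"hand":50},{"x":-0.15,"y":-0.03,"z":1.7,"ax":0,"ay":0,"az":0,"hand":40},{"x":-0.15,"y":-0.03,"z":1.76,"ax":0,"ay":0,"az":0,"hand":30},{"x":-0.15,"y":-0.03,"z":1.76,"ax":0,"ay":0,"az":0,"hand":20},{"x":-0.15,"y":-0.03,"z":1.76,"ax":0,"ay":0,"az":0,"hand":12}], grip_force=30)

```text
clock: 2.55
eef_pos: [640.6, -24.2, 144.0]
tcp_rot: [-3.139, -0.0, 2.061]
contact_force: [-4.4, -1.5, -5.4]
opening: 0.156
grasp_force: 29.2
```

Call:
drive_tool(plan=[{"x":0,"y":0,"z":0,"ax":0,"ay":0,"az":0,"hand":5},{"x":0,"y":0,"z":0,"ax":0,"ay":0,"az":0,"hand":5},{"x":0,"y":0,"z":0,"ax":0,"ay":0,"az":0,"hand":5},{"x":0,"y":0,"z":0,"ax":0,"ay":0,"az":0,"hand":5}])

```text
clock: 2.95
eef_pos: [640.6, -24.1, 144.0]
tcp_rot: [-3.139, -0.0, 2.061]
contact_force: [-5.4, -3.1, -0.8]
opening: 0.155
grasp_force: 29.8
```

```bash
python3 -c "
from h import *
go([642.5,-26,142],2.057); s=monitor.sense(); print(s['contact_force'],s['wrist_torque'],s['opening'],s['grasp_force'])"
```

```text
pose [640.6 -24.1 144. ] [-3.139 -0.     2.061] q [-0.04  0.47  1.67 -0.    1.01 -0.53] t 2.95 
shift [-0.051  0.016  0.039] turn [-0.021 -0.004  0.035]
[-5.38343964 -3.14733418 -0.76797627] [-0.33062391  0.82768611  0.02460875] 0.1548004037520246 29.824918806552887
```

Call:
drive_tool(plan=[{"x":-0.03,"y":-0.02,"z":0,"ax":0,"ay":0,"az":-0.8,"hand":5},{"x":-0.03,"y":-0.02,"z":0,"ax":0,"ay":0,"az":-1.8,"hand":5},{"x":-0.03,"y":-0.02,"z":0,"ax":0,"ay":0,"az":-2.8,"hand":5},{"x":-0.03,"y":-0.02,"z":0,"ax":0,"ay":0,"az":-3.8,"hand":5},{"x":-0.03,"y":-0.02,"z":0,"ax":0,"ay":0,"az":-4.8,"hand":5},{"x":-0.03,"y":-0.02,"z":0,"ax":0,"ay":0,"az":-5.6,"hand":5},{"x":-0.03,"y":-0.02,"z":0,"ax":0,"ay":0,"az":-6,"hand":5},{"x":-0.03,"y":-0.02,"z":0,"ax":0,"ay":0,"az":-6,"hand":5}])

```text
clock: 3.75
eef_pos: [638.0, -26.8, 143.9]
tcp_rot: [-3.137, -0.006, 2.69]
contact_force: [-14.3, -7.8, 7.5]
opening: 0.161
grasp_force: 30.9
```

```bash
python3 -c "
from h import *
go([642.5,-26,142],3.332); s=monitor.sense(); print(s['contact_force'],s['wrist_torque'],s['opening'],s['grasp_force'])"
```

```text
pose [638.  -26.8 143.9] [-3.137 -0.006  2.69 ] q [-0.04  0.47  1.67 -0.    1.01 -1.16] t 3.75 
shift [-0.074  0.054  0.038] turn [-0.027 -0.065 -6.126]
[-14.25554347  -7.82155585   7.49715158] [-1.00130035  2.35760851 -0.0728933 ] 0.16085443578824346 30.94508796930313
```

The side force shows that the grasp sits about 6 mm off the knob axis along the bar. The two bar lines intersect at about (643.4,-29.4). I'll open, re-centre and grip again.

Call:
drive_tool(plan=[{"x":0,"y":0,"z":0,"ax":0,"ay":0,"az":0,"hand":32},{"x":0,"y":0,"z":0,"ax":0,"ay":0,"az":0,"hand":32},{"x":0,"y":0,"z":0,"ax":0,"ay":0,"az":0,"hand":32}])

```text
clock: 4.05
eef_pos: [642.5, -25.4, 144.3]
tcp_rot: [3.141, 0.002, 2.689]
contact_force: [-0.3, -0.4, 0.1]
opening: 0.374
grasp_force: 0.0
```

```bash
python3 -c "
from h import *
go([643.4,-29.4,143],2.69); s=monitor.sense(); print(s['contact_force'],s['wrist_torque'],s['opening'],s['grasp_force'])
i=imaging.camera_info('wrist');im=imaging.grab_frame('wrist')[:,:,::-1]; cv2.imwrite('pics/w2.png',im)"
```

```text
pose [642.5 -25.4 144.3] [3.141e+00 2.000e-03 2.689e+00] q [-0.04  0.47  1.67  0.    1.   -1.16] t 4.05 
shift [-0.051 -0.064  0.025] turn [ 0.009  0.018 -0.011]
[-0.31924349 -0.35283116  0.08366996] [-0.04751517  0.01148694 -0.04400694] 0.37437967004615125 0.0
```

View pics/w2.png

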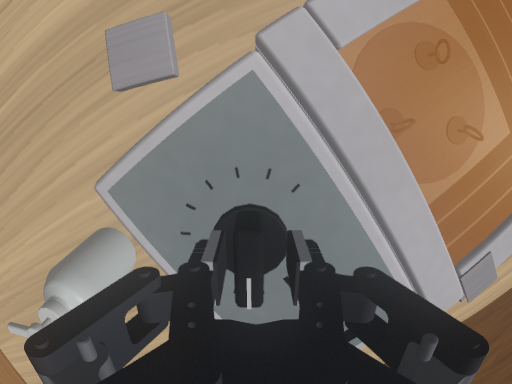

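The bar is aligned between the fingers (pointer at (249,295)), and the bottle on the left is clear. I'll re-centre, grip and turn the rest.

Call:
drive_tool(plan=[{"x":-0.06,"y":-0.06,"z":0.02,"ax":0,"ay":0,"az":0,"hand":32},{"x":-0.06,"y":-0.06,"z":0.02,"ax":0,"ay":0,"az":0,"hand":5},{"x":-0.06,"y":-0.06,"z":0.02,"ax":0,"ay":0,"az":0,"hand":5},{"x":-0.06,"y":-0.06,"z":0.02,"ax":0,"ay":0,"az":0,"hand":5},{"x":-0.06,"y":-0.06,"z":0.02,"ax":0,"ay":0,"az":-0.8,"hand":5},{"x":-0.06,"y":-0.06,"z":0.02,"ax":0,"ay":0,"az":-1.8,"hand":5},{"x":-0.06,"y":-0.06,"z":0.02,"ax":0,"ay":0,"az":-2.8,"hand":5},{"x":-0.06,"y":-0.06,"z":0.02,"ax":0,"ay":0,"az":-3,"hand":5}])

```text
clock: 4.9
eef_pos: [643.2, -29.7, 142.4]
tcp_rot: [-3.141, 0.001, 3.005]
contact_force: [0.8, -1.8, -1.2]
opening: 0.158
grasp_force: 34.1
```

```bash
python3 -c "
from h import *
go([643.4,-29.4,143],3.332); s=monitor.sense(); print(s['contact_force'],s['wrist_torque'],s['opening'],s['grasp_force'])"
```

```text
pose [643.2 -29.7 142.4] [-3.141e+00  1.000e-03  3.005e+00] q [-0.05  0.47  1.67 -0.    1.   -1.48] t 4.9 
shift [-0.002  0.007 -0.013] turn [-0.004  0.005 -3.121]
[ 0.81718692 -1.80802447 -1.21460726] [-0.3225373  -0.19806997 -0.07200216] 0.15810770336851446 34.079681038856506
```

Forces are now small, so the centre is right. Turning on to the stop, slightly past it.

Call:
drive_tool(plan=[{"x":0,"y":0,"z":0,"ax":0,"ay":0,"az":-0.8,"hand":5},{"x":0,"y":0,"z":0,"ax":0,"ay":0,"az":-1.6,"hand":5},{"x":0,"y":0,"z":0,"ax":0,"ay":0,"az":-2.3,"hand":5},{"x":0,"y":0,"z":0,"ax":0,"ay":0,"az":-2.8,"hand":5},{"x":0,"y":0,"z":0,"ax":0,"ay":0,"az":-3.1,"hand":5},{"x":0,"y":0,"z":0,"ax":0,"ay":0,"az":-3.3,"hand":5},{"x":0,"y":0,"z":0,"ax":0,"ay":0,"az":-3.3,"hand":5},{"x":0,"y":0,"z":0,"ax":0,"ay":0,"az":-3.3,"hand":5}])

```text
clock: 5.7
eef_pos: [643.2, -29.7, 142.4]
tcp_rot: [-3.141, 0.0, -2.937]
contact_force: [2.0, -2.5, -0.3]
opening: 0.157
grasp_force: 35.9
```

```bash
python3 -c "
from h import *
go([643.4,-29.4,143],3.332); s=monitor.sense(); print(s['contact_force'],s['wrist_torque'],s['opening'],s['grasp_force'])"
```

```text
pose [643.2 -29.7 142.4] [-3.141  0.    -2.937] q [-0.05  0.47  1.67 -0.    1.   -1.82] t 5.7 
shift [-0.004  0.005 -0.012] turn [-0.002  0.005  0.137]
[ 1.95104758 -2.52064563 -0.34769137] [-0.52526922 -0.30132453 -0.63042648] 0.1574045535333946 35.90755820274353
```

The wrist moment jumped to -0.63 N m, so the knob is at its stop, and the yaw of 3.346 agrees with the unit's yaw of about 0.19. Next: release, rise, and move above the lid grip.

Call:
drive_tool(plan=[{"x":0,"y":0,"z":0,"ax":0,"ay":0,"az":0.15,"hand":20},{"x":0,"y":0,"z":0,"ax":0,"ay":0,"az":0.15,"hand":40},{"x":0,"y":0,"z":0,"ax":0,"ay":0,"az":0.15,"hand":50},{"x":0,"y":0,"z":-0.5,"ax":0,"ay":0,"az":0.15,"hand":50},{"x":0,"y":0,"z":-1.2,"ax":0,"ay":0,"az":0.15,"hand":50},{"x":0,"y":0,"z":-2,"ax":0,"ay":0,"az":0.15,"hand":55},{"x":0,"y":0,"z":-2,"ax":0,"ay":0,"az":0.15,"hand":60},{"x":0,"y":0,"z":-2,"ax":0,"ay":0,"az":0.15,"hand":65}])

```text
clock: 6.5
eef_pos: [643.4, -29.3, 243.3]
tcp_rot: [-3.141, 0.002, -2.95]
contact_force: [0.8, 0.4, -0.5]
opening: 0.763
grasp_force: 0.0
```

```bash
python3 -c "
from h import *
go([500.8,128,235],3.332)
im=imaging.grab_frame('wrist')[:,:,::-1]; cv2.imwrite('pics/w3.png',im)"
```

```text
pose [643.4 -29.3 243.3] [-3.141e+00  2.000e-03 -2.950e+00] q [-0.05  0.37  1.58  0.    1.19 -1.81] t 6.5 
shift [2.202 3.632 0.16 ] turn [-0.004  0.019  0.009]
```

View pics/w3.png

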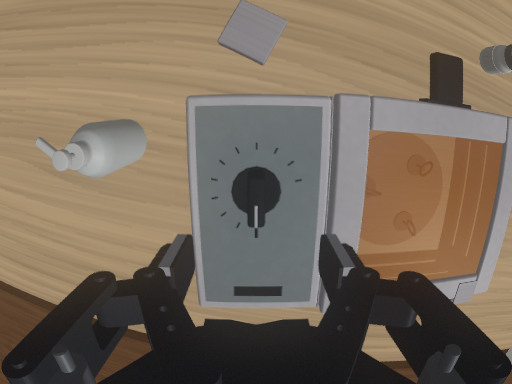

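The pointer, at (256,218), lines up with the off mark at (256,234): the timer is off. The grip shows at (447,80). Moving above it.

Call:
drive_tool(plan=[{"x":0.4,"y":0.65,"z":0,"ax":0,"ay":0,"az":0,"hand":65},{"x":0.8,"y":1.35,"z":0,"ax":0,"ay":0,"az":0,"hand":70},{"x":1.25,"y":2.05,"z":0,"ax":0,"ay":0,"az":0,"hand":70},{"x":1.7,"y":2.75,"z":0,"ax":0,"ay":0,"az":0,"hand":70},{"x":2,"y":3.3,"z":0,"ax":0,"ay":0,"az":0,"hand":70},{"x":2.2,"y":3.6,"z":0.1,"ax":0,"ay":0,"az":0,"hand":70},{"x":2.2,"y":3.63,"z":0.16,"ax":0,"ay":0,"az":0,"hand":70},{"x":2.2,"y":3.63,"z":0.16,"ax":0,"ay":0,"az":0,"hand":70}])

```text
clock: 7.35
eef_pos: [500.3, 127.6, 233.1]
tcp_rot: [-3.141, -0.002, -2.949]
contact_force: [1.4, 0.6, -0.1]
opening: 0.821
grasp_force: 0.0
```

```bash
python3 -c "
from h import *
go([500.8,128,116],3.332)
im=imaging.grab_frame('wrist')[:,:,::-1]; cv2.imwrite('pics/w4.png',im)"
```

```text
pose [500.3 127.6 233.1] [-3.141e+00 -2.000e-03 -2.949e+00] q [ 0.25  0.18  1.86 -0.    1.1  -1.52] t 7.35 
shift [-0.014  0.008  2.342] turn [-0.005 -0.015  0.016]
```

View pics/w4.png

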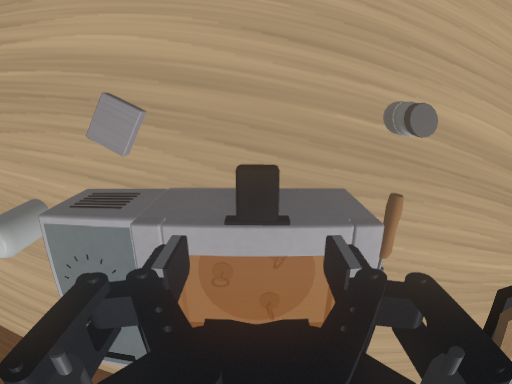

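The grip's top face spans (237–279, 166) at the front to (236–281, 217) at the lid, centred between the fingers.

```bash
python3 - <<'E'
from h import *
np.set_printoptions(precision=1,suppress=True)
p=[wplane(u,v,142) for u,v in((237,167),(279,167),(281,217),(236,217))]; print(p)
a=(p[0]+p[1])/2; b=(p[2]+p[3])/2; d=(b-a)/np.linalg.norm(b-a); print(np.linalg.norm(b-a),np.linalg.norm(p[0]-p[1]),np.arctan2(d[1],d[0]),"centre",a+24*d, b-24*d)
c=a+24*d; go([c[0],c[1],116],3.332)
E
```

```text
[array([479.6, 108.6, 142. ]), array([473.2, 141.7, 142. ]), array([514.5, 152.3, 142. ]), array([521.7, 115.1, 142. ])]
42.575462028444115 33.70163337423612 0.20277552368292542 centre [499.9 130.  142. ] [494.6 128.9 142. ]
pose [500.9 127.2 233.5] [-3.1 -0.  -3. ] q [ 0.2  0.2  1.9 -0.   1.1 -1.5] t 7.4 
shift [0.  0.1 2.4] turn [-0. -0.  0.]
```

Call:
drive_tool(plan=[{"x":0,"y":0.04,"z":0.6,"ax":0,"ay":0,"az":0,"hand":70},{"x":0,"y":0.04,"z":1.2,"ax":0,"ay":0,"az":0,"hand":70},{"x":0,"y":0.04,"z":1.8,"ax":0,"ay":0,"az":0,"hand":70},{"x":0,"y":0.04,"z":2.2,"ax":0,"ay":0,"az":0,"hand":70},{"x":0,"y":0.04,"z":2.4,"ax":0,"ay":0,"az":0,"hand":60},{"x":0,"y":0.04,"z":2.4,"ax":0,"ay":0,"az":0,"hand":45},{"x":0,"y":0.04,"z":2.4,"ax":0,"ay":0,"az":0,"hand":25},{"x":0,"y":0.04,"z":2.4,"ax":0,"ay":0,"az":0,"hand":25}], grip_force=40)

```text
clock: 8.2
eef_pos: [500.9, 128.5, 115.2]
tcp_rot: [-3.14, 0.001, -2.95]
contact_force: [1.1, -9.6, -2.1]
opening: 0.413
grasp_force: 42.7
```

```bash
cat > lift.py <<'E'
from h import *
# arc of the grip about the hinge: cumulative tool shifts (units) from lid angle a0
import sys
a0,n=map(float,sys.argv[1:3]); s=monitor.sense(); R=Ro.from_euler("xyz",s["tcp_rot"])
print(s["eef_pos"].round(1),s["tcp_rot"].round(3),s["contact_force"].round(1),s["wrist_torque"].round(2),round(s["opening"]*85,1),round(s["grasp_force"],1))
u=np.array([np.cos(.19),np.sin(.19),0])
g=lambda a:-u*(254*np.cos(a)+5*np.sin(a))+np.array([0,0,254*np.sin(a)+5*np.cos(a)])
for a in np.linspace(a0,n,9)[1:]: print(round(a,3),(R.inv().apply(g(a)-g(a0))/50).round(3))
E
python3 lift.py 0 0.4
```

```text
[500.9 128.5 115.2] [-3.14e+00  1.00e-03 -2.95e+00] [ 1.1 -9.6 -2.1] [-1.19 -0.09 -0.16] 35.1 42.7
0.05 [-0.002 -0.    -0.254]
0.1 [-0.016 -0.001 -0.507]
0.15 [-0.043 -0.001 -0.758]
0.2 [-0.082 -0.002 -1.007]
0.25 [-0.134 -0.002 -1.254]
0.3 [-0.198 -0.003 -1.497]
0.35 [-0.275 -0.004 -1.736]
0.4 [-0.363 -0.004 -1.97 ]
```

Gripped at 35 mm opening. Lifting along the hinge arc, relieving the small side force.

Call:
drive_tool(plan=[{"x":0,"y":-0.03,"z":0,"ax":0,"ay":0,"az":0,"hand":25},{"x":0,"y":-0.03,"z":-0.12,"ax":0,"ay":0,"az":0,"hand":25},{"x":0,"y":-0.03,"z":-0.25,"ax":0,"ay":0,"az":0,"hand":25},{"x":-0.01,"y":-0.03,"z":-0.4,"ax":0,"ay":0,"az":0,"hand":25},{"x":-0.02,"y":-0.03,"z":-0.55,"ax":0,"ay":0,"az":0,"hand":25},{"x":-0.04,"y":-0.03,"z":-0.75,"ax":0,"ay":0,"az":0,"hand":25},{"x":-0.06,"y":-0.03,"z":-0.9,"ax":0,"ay":0,"az":0,"hand":25},{"x":-0.08,"y":-0.03,"z":-1,"ax":0,"ay":0,"az":0,"hand":25}], grip_force=50)

```text
clock: 9.0
eef_pos: [506.7, 129.5, 166.3]
tcp_rot: [-3.141, 0.005, -2.95]
contact_force: [8.2, 1.7, -5.8]
opening: 0.409
grasp_force: 51.7
```

```bash
python3 lift.py 0.2 0.52
```

```text
[506.7 129.5 166.3] [-3.141  0.005 -2.95 ] [ 8.2  1.7 -5.8] [ 0.16 -0.71 -0.08] 34.8 51.7
0.24 [-0.041 -0.    -0.197]
0.28 [-0.091 -0.    -0.392]
0.32 [-0.148 -0.    -0.585]
0.36 [-0.213 -0.    -0.775]
0.4 [-0.286 -0.    -0.962]
0.44 [-3.660e-01 -1.000e-03 -1.145e+00]
0.48 [-4.540e-01 -1.000e-03 -1.325e+00]
0.52 [-5.480e-01 -1.000e-03 -1.501e+00]
```

Call:
drive_tool(plan=[{"x":-0.05,"y":0,"z":-0.2,"ax":0,"ay":0,"az":0,"hand":25},{"x":-0.11,"y":0,"z":-0.4,"ax":0,"ay":0,"az":0,"hand":25},{"x":-0.17,"y":0,"z":-0.58,"ax":0,"ay":0,"az":0,"hand":25},{"x":-0.24,"y":0,"z":-0.78,"ax":0,"ay":0,"az":0,"hand":25},{"x":-0.31,"y":0,"z":-0.96,"ax":0,"ay":0,"az":0,"hand":25},{"x":-0.39,"y":0,"z":-1.14,"ax":0,"ay":0,"az":0,"hand":25},{"x":-0.48,"y":0,"z":-1.32,"ax":0,"ay":0,"az":0,"hand":25},{"x":-0.58,"y":0,"z":-1.5,"ax":0,"ay":0,"az":0,"hand":25}])

```text
clock: 9.8
eef_pos: [534.4, 134.8, 240.4]
tcp_rot: [-3.141, 0.004, -2.95]
contact_force: [9.8, 2.0, -12.7]
opening: 0.407
grasp_force: 52.8
```

```bash
python3 lift.py 0.52 0.785
```

```text
[534.4 134.8 240.4] [-3.141  0.004 -2.95 ] [  9.8   2.  -12.7] [ 0.21 -1.07 -0.09] 34.6 52.8
0.553 [-0.084 -0.    -0.143]
0.586 [-0.172 -0.    -0.282]
0.619 [-0.265 -0.    -0.419]
0.653 [-0.363 -0.001 -0.552]
0.686 [-0.465 -0.001 -0.681]
0.719 [-0.572 -0.001 -0.807]
0.752 [-0.683 -0.001 -0.929]
0.785 [-7.980e-01 -1.000e-03 -1.048e+00]
```

Call:
drive_tool(plan=[{"x":-0.11,"y":0,"z":-0.14,"ax":0,"ay":0,"az":0,"hand":25},{"x":-0.21,"y":0,"z":-0.28,"ax":0,"ay":0,"az":0,"hand":25},{"x":-0.31,"y":0,"z":-0.41,"ax":0,"ay":0,"az":0,"hand":25},{"x":-0.42,"y":0,"z":-0.54,"ax":0,"ay":0,"az":0,"hand":25},{"x":-0.53,"y":0,"z":-0.67,"ax":0,"ay":0,"az":0,"hand":25},{"x":-0.64,"y":0,"z":-0.8,"ax":0,"ay":0,"az":0,"hand":25},{"x":-0.75,"y":0,"z":-0.92,"ax":0,"ay":0,"az":0,"hand":25},{"x":-0.86,"y":0,"z":-1.03,"ax":0,"ay":0,"az":0,"hand":25}])

```text
clock: 10.6
eef_pos: [575.5, 142.6, 291.3]
tcp_rot: [-3.141, -0.0, -2.95]
contact_force: [-1.2, -1.6, -3.4]
opening: 0.412
grasp_force: 55.6
```

Call:
drive_tool(plan=[{"x":0,"y":0,"z":0,"ax":0,"ay":0,"az":0,"hand":25},{"x":0,"y":0,"z":0,"ax":0,"ay":0,"az":0,"hand":25},{"x":0,"y":0,"z":0,"ax":0,"ay":0,"az":0,"hand":25},{"x":0,"y":0,"z":0,"ax":0,"ay":0,"az":0,"hand":25}])

```text
clock: 11.0
eef_pos: [575.3, 142.6, 291.1]
tcp_rot: [-3.141, 0.001, -2.95]
contact_force: [-3.5, -3.5, 1.5]
opening: 0.409
grasp_force: 56.0
```

```bash
python3 - <<'E'
from h import *
s=monitor.sense(); print({k:np.round(s[k],3) for k in ("eef_pos","tcp_rot","contact_force","wrist_torque","opening","grasp_force")})
d=s["eef_pos"]-[500.9,128.5,115.2]; u=np.array([np.cos(.19),np.sin(.19),0])
h=np.array([254-d@u, 5+d[2]]); print("lid angle",np.arctan2(h[1],h[0])-np.arctan2(5,254),"radius",np.hypot(*h))
a=imaging.grab_frame("scene")[:,:,::-1]; b=imaging.grab_frame("top")[:,:,::-1]
z=lambda I,k:cv2.resize(I,None,fx=k,fy=k,interpolation=cv2.INTER_CUBIC)
cv2.imwrite("pics/end.png",np.vstack([z(a[130:290,140:390],2.0)[:300],z(b[100:260,140:390],2.0)[:300]]))
E
```

```text
{'eef_pos': array([575.288, 142.601, 291.051]), 'tcp_rot': array([-3.141e+00,  1.000e-03, -2.950e+00]), 'contact_force': array([-3.464, -3.51 ,  1.55 ]), 'wrist_torque': array([-0.621,  0.498, -0.06 ]), 'opening': np.float64(0.409), 'grasp_force': np.float64(55.958)}
lid angle 0.7728536975061967 radius 253.95621655885898
```

View pics/end.png

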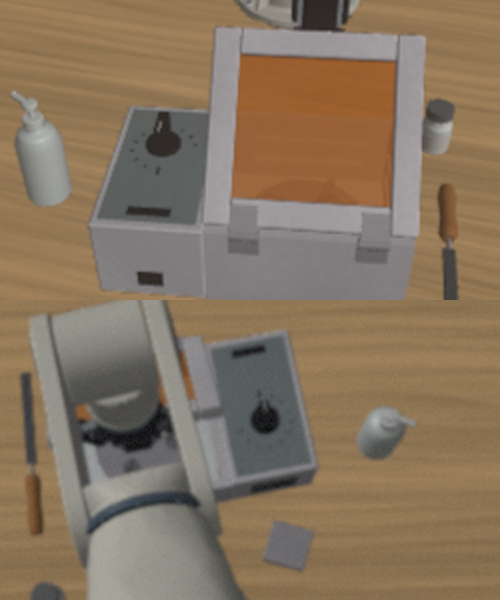

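The picture shows the lid raised and held by the fingers, the knob's pointer towards the back, and the four bystanders unmoved. The grip's arc gives a lid angle of 0.773 rad at a radius of 254 mm, as it should be. Handing in.

```bash
python3 -c "
from rig import r
print(r.sign_off())"
```

```text
the job is handed in; nothing more can be done
None
```

The job is handed in, with no verdict shown: the timer is back at its off stop, the gripper is holding the lid at about 44° (worked out from the arm's position), and the bottle, jar, file and block look unmoved.

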